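# Find the rattling cutter case and show it to the code reader

### The job

Three alike screw-capped cutter cases are snapped into the spring clips of the rack, and in one of them the end mill has come loose from its packing. Pull the cases out of their clips one at a time and shake them briskly along their length, several strokes, until you have found the one that rattles, pressing each quiet case back home into the clips it came from and leaving everything else on the bench where it is. Finish while still holding the rattling case in the gripper: level and still in mid-air in front of the code reader, its cap squarely facing the middle of the reader's window from about 5 to 10 cm away.

Things in the scene. Friction and masses are not known exactly. Their poses are not given: they have to be found in the camera images.
- rack: flat grey steel board, 150 mm (its x) by 236 mm (its y), 12 mm thick, fixed on the bench; origin at the centre of its underside, z up. Three pairs of sprung steel clips hold three cases side by side, axes along the board's x, at y -75, 0 and +75 mm.
- clips (a point): where the middle pair of clips holds a case's centre, 40 mm above the bench on the rack's axes. The clips of a pair sit 32 mm either side of the case's middle, each 12 mm long, 44 mm across, tops 59 mm above the bench: 52 mm free between them for the fingers. A case pulls straight up out of its clips with about 10 to 16 N and snaps in again when pressed straight down with 7 to 12 N.
- case_a_mid (a point): centre of one of three alike closed cases: aluminium tube 32 mm in diameter, 130 mm long with its black ribbed screw cap (36 mm in diameter, 20 mm long) at the +x end; 0.1 to 0.48 kg. x runs along the tube towards the cap, z up. Any of the three may be the rattling one, in any clips; their weights differ anyway, so weight does not tell.
- case_b_mid (a point): centre of one of three alike closed cases: aluminium tube 32 mm in diameter, 130 mm long with its black ribbed screw cap (36 mm in diameter, 20 mm long) at the +x end; 0.1 to 0.48 kg. x runs along the tube towards the cap, z up. Any of the three may be the rattling one, in any clips; their weights differ anyway, so weight does not tell.
- case_c_mid (a point): centre of one of three alike closed cases: aluminium tube 32 mm in diameter, 130 mm long with its black ribbed screw cap (36 mm in diameter, 20 mm long) at the +x end; 0.1 to 0.48 kg. x runs along the tube towards the cap, z up. Any of the three may be the rattling one, in any clips; their weights differ anyway, so weight does not tell.
- case_a_cap (a point): centre of the cap's end face of case a (code sticker), 65 mm along x from its centre. If this is the rattling case, a 150 g cutter inside slides freely 16 mm either way of the middle when the case is shaken lengthwise (say 80 mm strokes in half a second): it knocks on the ends and stops at the leading end of the last stroke, or the lower end.
- case_b_cap (a point): centre of the cap's end face of case b (code sticker), 65 mm along x from its centre. If this is the rattling case, a 150 g cutter inside slides freely 16 mm either way of the middle when the case is shaken lengthwise (say 80 mm strokes in half a second): it knocks on the ends and stops at the leading end of the last stroke, or the lower end.
- case_c_cap (a point): centre of the cap's end face of case c (code sticker), 65 mm along x from its centre. If this is the rattling case, a 150 g cutter inside slides freely 16 mm either way of the middle when the case is shaken lengthwise (say 80 mm strokes in half a second): it knocks on the ends and stops at the leading end of the last stroke, or the lower end.
- window (a point): centre of the glass window of the code reader, a grey 76 mm wide and 84 mm high head on a post, fixed on the bench; window 165 mm above the bench, top of the head 207 mm. The window looks along its own -x (towards the robot, give or take 0.3 rad), z up. The stand's foot reaches 5 mm in front of the window.
- caliper: digital caliper, to be left alone: lies beside the rack, 235 mm long, 75 mm wide, 13 mm thick
- collet_nut: collet nut, to be left alone: steel ring 44 mm across, 22 mm high, in front of the rack
- bracket: aluminium bracket, to be left alone: 60 by 45 by 50 mm L-shaped part beside the reader
- oil_jar: jar of cutting oil, to be left alone: 80 mm across, 105 mm high, left on the bench
- wrench: wrench, to be left alone: 180 mm, right on the bench
- brush: brush, to be left alone: 200 mm, right on the bench
- chip_tray: steel tray, to be left alone: 100 by 80 by 35 mm, left on the bench

How it is judged:
By the outcome, as a careful person would: the job done as asked, in the order asked, and still so for the second after the job is handed in, while the arm keeps its last pose, push and grip.
It also fails if it takes over 72 s, if anything falls off the work surface, if the arm or the gripper's body presses on something with over 40 N, if the wrist force passes 120 N, or if a joint passes its speed limit or range.

### The arm

A 7-joint arm with a two-finger parallel gripper is mounted at the origin on the work surface. World frame = base frame: x ahead of the robot, y to its left, z up, the work surface at z = 0. Lengths are in m, angles in rad, forces in N, time in s.
With the tool pointing down it reaches from about 0.4 to 0.85 m from the base axis. Payload 10.4 kg.
Tool frame: the origin (TCP) lies at the very end of the fingers, on their centre line; the grasp point (between the pads) lies 19 mm behind it; z points along the fingers, y is the direction in which the jaws open and shut (so a half turn about z gives the same grasp; the last joint's range is limited). The gripper opens to 87 mm and grips with 3 to 60 N. Pads are 19 mm wide; open, the fingers measure 117 mm over their backs; the gripper's body (75 mm by 190 mm) begins 51 mm behind the grasp point.
Start: joints at [1.237, 0.332, -0.065, 1.46, 0.022, 1.35, -0.088], TCP at [0.191, -0.595, 0.223] pointing down, gripper open.
Joint ranges: [-2.6, 2.6], [-0.5, 2.12], [-1.47, 1.34], [0.16, 2.42], [-1.27, 4.41], [0.06, 2.06], [-2.6, 2.6]. Speed limits (rad/s): [2.22, 2.22, 2.79, 2.79, 3.14, 3.14, 3.14].

### API

Orientations are given as a unit quaternion [x, y, z, w].
In Python, from bench import r, eyes, job gives the robot as it stands. The module is installed in compiled form; this text tells all that it offers.
- The arm moves only by the tool play_rows, never from a script. Its argument "motion" is a list of rows, each a list of 7 numbers: the shift along the tool's x, y, z as a fraction of full scale, then the turn, a rotation vector about the tool's x, y, z as a fraction of full scale, then the opening in per cent of the stroke, from 0 (shut) to 100 (fully open). A call has 1 to 5 rows; each row is the pose to reach, as a shift and turn from the pose commanded when the call began, along the tool's axes at that moment; what a row does not reach only later rows make up. Full scale, the value 1, is 0.2 m for a shift and 90 degrees for a turn. A row lasts 1/8 s, in which the tool goes at most 62.5 mm and 10.7 degrees, less where a joint would pass 70% of its speed; a pose out of reach is approached as far as the arm can. A call with a number of a shift or a turn outside -1 to 1 is refused whole. A call with a gripper value outside its range is refused whole. The fingers move at their own pace and stop on an object; "squeeze" is the grip in N (left out, the last holds). Time passes only in rows, so rows that repeat a pose let the fingers close. It gives the time, the measured TCP pose, the force and the opening at its end, in the units of the state.
- r.read_state(): the state, without advancing time (a new reading comes with each control period).
- eyes.camera(name): name is "scene" or "top"; returns a dict with "image" (480x640x3 uint8, red, green, blue), "mtx" (3x3 intrinsics, pixels), "R" (3x3) and "t" (3): a world point X has camera coordinates R X + t. Camera axes: x right, y down, z forward; pixel columns grow to the right and rows downward; lengths in m; the calibration is good to about 2 mm. A picture is of the moment at which its call begins. There is no depth.
- job.close_job(): hands the job in, once; it reports no verdict.
Trained networks look in a picture, given as the dict that the camera call returned (one of the last four; its "shot" number tells which), for a name from the list of things; names that differ only in an ending like _2 or _b are one class to them, and where a whole thing is asked for, a point or a joint stands for the part that bears it (a point fixed in the world has none). Each returns a list of dicts, best first, with "p" (0 to 1); they miss things now and then, are a little off and sometimes report something else, mostly with a low value. They report only what shows in the picture. A call takes as long as a camera call.
- eyes.regions_of(picture, label): "region" (480x640 bool, what is visible of it) and "xy" ([column, row] in pixels, amid what is visible of it).
- eyes.landmark_of(picture, label): "xy" ([column, row] in pixels: a listed point, or the origin of a listed thing).
The state is a dict: "time": time; "joint_positions": joint angles; "joint_vel": joint speeds; "joint_torque": joint torques, N m; "ee_pos": TCP position; "eef_rot": TCP orientation; "ft_force": force on the tool from outside, world axes, zero at the start; "torque": the same for the moment, N m; "width": finger opening in m.
Only numpy, scipy, OpenCV 4.12 (cv2) and the standard library are available. Lean on these libraries where they do the work, as an engineer would, in place of code of your own. Each camera call takes 0.05 s, during which the arm holds its last target. There are 200 camera calls.

## Working session

There is one attempt and no reset: what is moved stays moved. The work goes in short steps, Python scripts to look and compute and a tool call to move; the robot and the scene stay as the last step left them, time stands still between calls to the robot, and variables do not carry over. Pictures are saved under pics/ and viewed, about 8 in all and at most 12, crops included, and the job is handed in when it is done.

Besides the shell and the picture viewer there is one more tool, called after "Request:" in YAML: its name, and indented under it one key for each argument. play_rows: Moves the arm, as the interface text tells. Shift numbers are shares of 0.2 m and turn numbers shares of 90 degrees, none past 1 either way. Its arguments: {"type":"object","properties":{"motion":{"type":"array","items":{"type":"array","items":{"type":"number"}}},"squeeze":{"type":"number"}},"required":["motion"]}

```bash
mkdir -p pics; ls
cat > h.py <<'E'
import numpy as np, cv2
from scipy.spatial.transform import Rotation as Ro
from bench import r, eyes, job
def ray(p,xy):
    d=p["R"].T@np.linalg.inv(p["mtx"])@np.array([xy[0],xy[1],1.]); c=-p["R"].T@p["t"]; return c,d
def onz(p,xy,z):
    c,d=ray(p,xy); return c+d*(z-c[2])/d[2]
def tri(ps,xys):
    A=np.zeros((3,3));b=np.zeros(3)
    for p,xy in zip(ps,xys):
        c,d=ray(p,xy); d=d/np.linalg.norm(d); M=np.eye(3)-np.outer(d,d); A+=M;b+=M@c
    return np.linalg.solve(A,b)
def go(pos,quat):
    "row numbers for a target pose from the current measured pose"
    s=r.read_state(); R0=Ro.from_quat(s["eef_rot"])
    return np.round(np.r_[R0.inv().apply(np.array(pos)-s["ee_pos"])/.2,(R0.inv()*Ro.from_quat(quat)).as_rotvec()/(np.pi/2)],3)
E
python3 - <<'E'
from h import *
np.set_printoptions(precision=4,suppress=True)
a=eyes.camera("scene");b=eyes.camera("top")
cv2.imwrite("pics/s0.png",a["image"][:,:,::-1]);cv2.imwrite("pics/t0.png",b["image"][:,:,::-1])
for n,p in(("s",a),("t",b)):
    print(n,-p["R"].T@p["t"])
    for l,z in(("case_a_mid",.04),("case_a_cap",.04),("clips",.04),("window",.165),("rack",0),("caliper",0),("bracket",0),("collet_nut",0)):
        for d in eyes.landmark_of(p,l)[:4]: print(n,l,round(d["p"],2),np.round(d["xy"],1),onz(p,d["xy"],z))
s=r.read_state();print(s)
E
```

```text
pics
s [ 1.3108 -0.3414  0.8581]
s case_a_mid 0.63 [249.8 280.9] [ 0.5345 -0.1334  0.04  ]
s case_a_cap 0.89 [262.2 298.8] [ 0.5976 -0.128   0.04  ]
s clips 0.93 [276.2 270.9] [ 0.5311 -0.0672  0.04  ]
s window 0.64 [377.7 302.8] [0.8092 0.0267 0.165 ]
s rack 0.83 [279.9 281.1] [ 0.5287 -0.0591  0.    ]
s caliper 0.89 [335.7 258.8] [0.5188 0.0959 0.    ]
s caliper 0.72 [274.1 270.7] [ 0.4901 -0.0581  0.    ]
s bracket 0.69 [407.3 323.8] [0.7706 0.1408 0.    ]
s bracket 0.68 [120.7 301.6] [ 0.4284 -0.4113  0.    ]
s collet_nut 0.59 [286.1 324.5] [ 0.6559 -0.0981  0.    ]
t [0.4003 0.0055 1.2379]
t case_a_mid 0.72 [374.6 260.7] [ 0.5322 -0.1347  0.04  ]
t case_a_cap 0.73 [369.  234.9] [ 0.6044 -0.123   0.04  ]
t case_a_cap 0.69 [311.5 154.6] [0.8431 0.0297 0.04  ]
t clips 0.6 [348.9 263.9] [ 0.5256 -0.0641  0.04  ]
t window 0.79 [311.4 155.4] [0.7947 0.0275 0.165 ]
t window 0.74 [169.7 295.5] [0.4489 0.3832 0.165 ]
t rack 0.57 [344.1 260.5] [ 0.5399 -0.0533  0.    ]
t caliper 0.7 [286.5 275.4] [0.5028 0.1109 0.    ]
t bracket 0.63 [373.3 259.5] [ 0.5402 -0.1359  0.    ]
t bracket 0.6 [271.9 181.3] [0.78  0.149 0.   ]
t collet_nut 0.61 [357.9 221.9] [ 0.6501 -0.0974  0.    ]
t collet_nut 0.57 [345.2 265.9] [ 0.5245 -0.0558  0.    ]
{'time': 0.9, 'joint_positions': array([ 1.2374,  0.3322, -0.0647,  1.4601,  0.0216,  1.3499, -0.0885]), 'joint_vel': array([ 0.0002, -0.0009,  0.0013, -0.    , -0.0011, -0.0012,  0.0003]), 'joint_torque': array([  0.0006, -62.3028,   0.0249, -39.0117,  -0.0611,   0.0315,
        -0.    ]), 'ee_pos': array([ 0.1911, -0.5951,  0.2226]), 'eef_rot': array([0.988 , 0.1548, 0.    , 0.0001]), 'ft_force': array([-0.8785, -0.2656, -0.9261]), 'torque': array([-0.0452,  0.0085, -0.0209]), 'width': 0.08694464046025117}
```

Run:
```python
import cv2,numpy as np
a=cv2.imread("pics/s0.png");b=cv2.imread("pics/t0.png")
c=np.hstack([cv2.resize(a[200:380,200:440],None,fx=1.66,fy=1.66),cv2.resize(b[120:330,240:440],(400,299*420//299))[:298]]) if 0 else None
cv2.imwrite("pics/s0c.png",cv2.resize(a[210:370,200:440],(800,533),interpolation=cv2.INTER_CUBIC))
cv2.imwrite("pics/t0c.png",cv2.resize(b[140:310,240:440],(700,595),interpolation=cv2.INTER_CUBIC))
```

```text
(no output)
```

View pics/s0c.png

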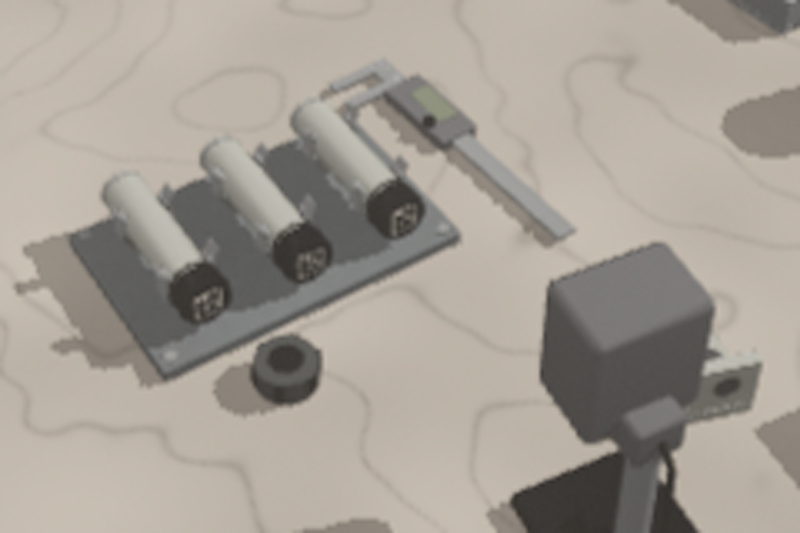

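View pics/t0c.png

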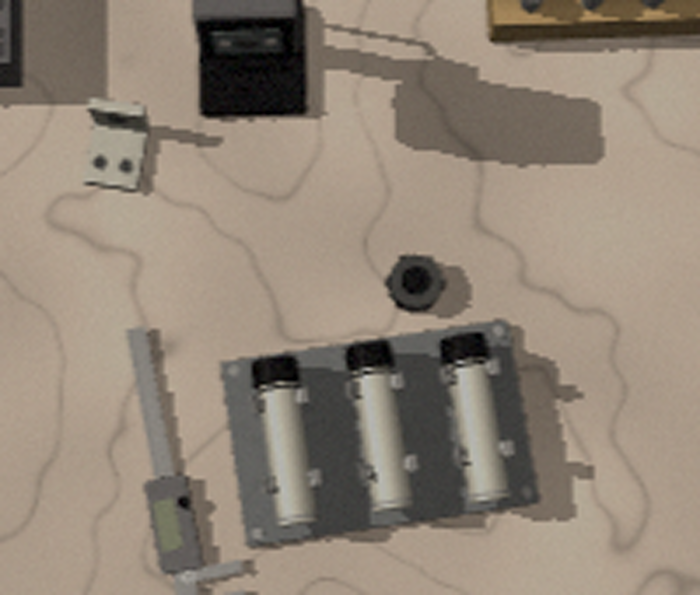

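```bash
cat > fit.py <<'E'
from h import *
from scipy.optimize import least_squares
np.set_printoptions(precision=4,suppress=True)
a=eyes.camera("scene");b=eyes.camera("top")
def pr(p,X): return cv2.projectPoints(np.atleast_2d(X).astype(float),cv2.Rodrigues(p["R"])[0],p["t"],p["mtx"],None)[0][:,0]
def rk(q,X):
    c,s=np.cos(q[2]),np.sin(q[2]);X=np.atleast_2d(X);return np.c_[q[0]+c*X[:,0]-s*X[:,1],q[1]+s*X[:,0]+c*X[:,1],X[:,2]]
E
python3 - <<'E'
from fit import *
ct=np.array([[220,362],[513,320],[540,500],[250,547]])/3.5+[240,140]
cs=np.array([[460,238],[165,378],[70,237]])/3.3333+[200,210]
C=np.array([[.075,.118,.012],[.075,-.118,.012],[-.075,-.118,.012],[-.075,.118,.012]])
f=lambda q:np.r_[(pr(b,rk(q,C))-ct).ravel(),(pr(a,rk(q,C[:3]))-cs).ravel()]
s=least_squares(f,[.53,-.06,.1]);print(s.x,s.fun)
for n,p in(("t",b),("s",a)):
    for d in eyes.regions_of(p,"case_a_mid")[:6]: print(n,round(d["p"],2),np.round(d["xy"],1),d["region"].sum())
    print(pr(p,rk(s.x,[[0,y,.04] for y in(-.075,0,.075)])))
q=s.x
def ov(p,box,f,k):
    im=cv2.resize(p["image"][box[1]:box[3],box[0]:box[2],::-1],None,fx=k,fy=k,interpolation=cv2.INTER_CUBIC)
    L=[C]+[np.array([[-.065,y-.016,.04],[.065,y-.016,.04],[.065,y+.016,.04],[-.065,y+.016,.04]]) for y in(-.075,0,.075)]
    for l in L:
        u=((pr(p,rk(q,l))+.5-[box[0],box[1]])*k*8).astype(int); cv2.polylines(im,[u],True,(0,0,255),1,cv2.LINE_AA,3)
    return im
i1=ov(b,(295,225,395,305),0,4);i2=ov(a,(215,225,345,330),0,3)
i3=cv2.resize(b["image"][130:180,285:340,::-1],None,fx=7,fy=7,interpolation=cv2.INTER_CUBIC)
W=np.zeros((600,800,3),np.uint8)
for im,(x,y) in((i1,(0,0)),(i2,(405,0)),(i3[:275],(0,322))): 
    h,w=im.shape[:2];h=min(h,600-y);w=min(w,800-x);W[y:y+h,x:x+w]=im[:h,:w]
cv2.imwrite("pics/ov.png",W)
E
```

```text
[ 0.534  -0.0641  0.1213] [-0.079  -1.1911 -1.5102 -1.7647  0.3388 -0.7076 -0.8325 -1.2264 -0.0767
 -2.145  -1.1672 -1.4145 -1.924  -0.9386]
t 0.91 [376.4 260. ] 554
[[375.7985 256.7292]
 [348.7799 260.8685]
 [321.7389 265.0113]]
s 0.9 [250.1 284.6] 699
[[248.9535 284.1041]
 [277.8879 271.2796]
 [305.358  259.104 ]]
```

View pics/ov.png

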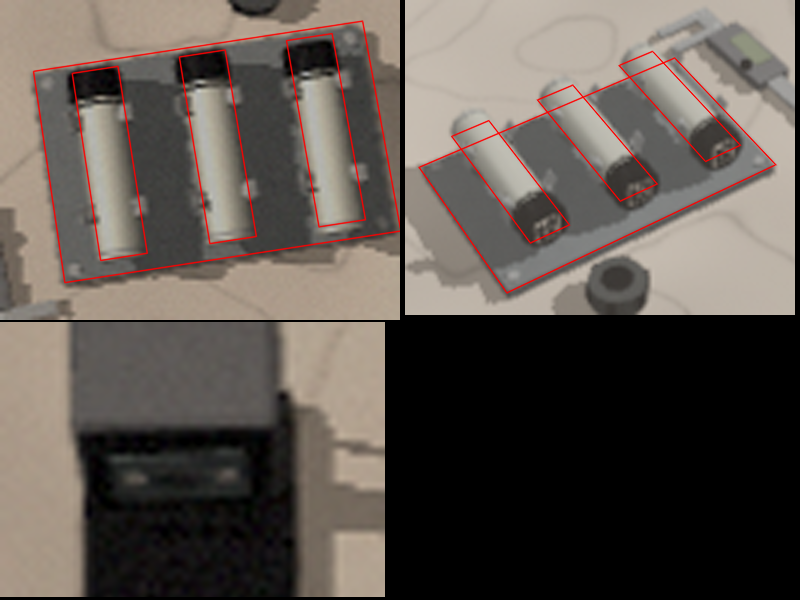

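Run:
```python
from fit import *
T=lambda u:np.array(u)/3.5+[240,140]; S=lambda u:np.array(u)/3.3333+[200,210]
Z=lambda u:(np.array(u)-[0,322])/7+[285,130]
for n,u,z in(("edgeL",Z((73,430)),.207),("edgeR",Z((280,427)),.207),("glass",Z((180,475)),.165),("gL",Z((112,477)),.165),("gR",Z((250,472)),.165),("foot",T((202,116)),.005),("footR",T((305,112)),.005)): print(n,onz(b,u,z))
for u in((548,283),(660,243),(713,300),(603,350)): print("headscene",onz(a,S(u),.207))
q=[.534,-.0641,.1213]
g=rk(q,[[0,-.075,.021]])[0];y=q[2]
R=Ro.from_matrix(np.array([[np.cos(y),np.sin(y),0],[np.sin(y),-np.cos(y),0],[0,0,-1]]).T.T).as_quat()
print(g,R,go(g+[0,0,.1],R))
```

```text
edgeL [0.8066 0.0655 0.207 ]
edgeR [ 0.805  -0.0077  0.207 ]
glass [0.8043 0.029  0.165 ]
gL [0.8045 0.054  0.165 ]
gR [0.8046 0.0033 0.165 ]
foot [0.8005 0.0723 0.005 ]
footR [ 0.801  -0.0139  0.005 ]
headscene [ 0.8136 -0.007   0.207 ]
headscene [0.8149 0.0618 0.207 ]
headscene [0.8617 0.0642 0.207 ]
headscene [ 0.8655 -0.0049  0.207 ]
[ 0.5431 -0.1385  0.021 ] [0.9982 0.0606 0.     0.    ] [ 2.373 -1.635  0.508  0.    -0.     0.121]
```

Request:
play_rows:
  motion:
    - [0.2,-0.14,0,0,0,0.04,65]
    - [0.45,-0.3,0,0,0,0.08,65]
    - [0.7,-0.48,0,0,0,0.12,65]
    - [0.8,-0.55,0,0,0,0.12,65]
  squeeze: 55

```text
time: 1.7
ee_pos: [0.3126, -0.4382, 0.223]
eef_rot: [0.998, 0.063, 0.001, 0.0]
ft_force: [-0.6, 0.5, 0.4]
width: 0.0593
```

```bash
cat > g.py <<'E'
from h import *
import sys
np.set_printoptions(precision=4,suppress=True)
def tgt(x,y,z,yaw):
    return go([x,y,z],Ro.from_matrix(np.array([[np.cos(yaw),np.sin(yaw),0],[np.sin(yaw),-np.cos(yaw),0],[0,0,-1]])).as_quat())
if __name__=="__main__":
    print(tgt(*map(float,sys.argv[1:5])));s=r.read_state();print(s["ee_pos"],s["joint_positions"],s["ft_force"],s["torque"],s["width"],s["time"])
E
python3 g.py .5431 -.1385 .12 .1213
```

```text
[ 1.331 -1.342  0.516  0.    -0.001  0.003]
[ 0.3126 -0.4382  0.223 ] [ 1.0174  0.1489 -0.1664  1.6849  0.0246  1.3092 -0.5983] [-0.6278  0.4568  0.4412] [ 0.0185  0.0007 -0.0354] 0.05926718858993029 1.7
```

Request:
play_rows:
  motion:
    - [0.25,-0.25,0,0,0,0,65]
    - [0.5,-0.5,0,0,0,0,65]
    - [0.75,-0.75,0,0,0,0,65]
    - [0.8,-0.8,0,0,0,0,65]
    - [0.8,-0.8,0,0,0,0,65]

```text
time: 2.33
ee_pos: [0.4511, -0.26, 0.2228]
eef_rot: [0.998, 0.064, 0.0, -0.0]
ft_force: [-0.4, -0.2, 0.7]
width: 0.0565
```

```bash
python3 g.py .5431 -.1385 .12 .1213
```

```text
[ 0.533 -0.543  0.515 -0.    -0.001  0.004]
[ 0.4511 -0.26    0.2228] [ 0.7627  0.123  -0.353   1.7194  0.0431  1.3063 -1.0418] [-0.4017 -0.1793  0.6646] [-0.0411  0.0353 -0.0098] 0.05653988365653311 2.325
```

Request:
play_rows:
  motion:
    - [0.25,-0.25,0.1,0,0,0,65]
    - [0.5,-0.5,0.2,0,0,0,65]
    - [0.535,-0.545,0.35,0,0,-0.004,65]
    - [0.535,-0.545,0.515,0,0,-0.004,65]
    - [0.535,-0.545,0.515,0,0,-0.004,65]

```text
time: 2.95
ee_pos: [0.5401, -0.1426, 0.1173]
eef_rot: [0.998, 0.064, -0.002, -0.001]
ft_force: [-0.6, -0.8, -0.1]
width: 0.0565
```

```bash
python3 g.py .5431 -.1385 .022 .1213
python3 - <<'E'
from fit import *
i1=cv2.resize(b["image"][215:305,320:420,::-1],(660,594));i2=a["image"][200:350,180:320,::-1]
cv2.imwrite("pics/near.png",np.hstack([cv2.resize(i1,(400,360)),cv2.resize(i2,(336,360))]))
E
```

```text
[ 0.02  -0.018  0.476 -0.001  0.003  0.004]
[ 0.5401 -0.1426  0.1173] [ 0.5584  0.3099 -0.4481  1.7441  0.1468  1.1256 -1.3783] [-0.6497 -0.7915 -0.0613] [-0.0277  0.0295  0.019 ] 0.05652836371819508 2.95
```

View pics/near.png

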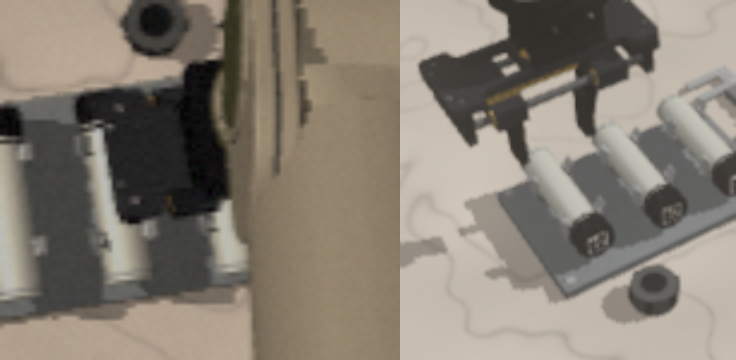

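Request:
play_rows:
  motion:
    - [0.01,0,0,0,0,0.004,65]
    - [0.01,0,0.15,0,0,0.004,65]
    - [0.01,0,0.3,0,0,0.004,65]
    - [0.01,0,0.44,0,0,0.004,65]
    - [0.01,0,0.475,0,0,0.004,65]

```text
time: 3.68
ee_pos: [0.5436, -0.142, 0.0241]
eef_rot: [0.998, 0.061, -0.0, -0.0]
ft_force: [-0.0, 0.4, -0.0]
width: 0.0567
```

```bash
python3 g.py .5431 -.1385 .022 .1213
```

```text
[-0.001 -0.018  0.011 -0.     0.001  0.   ]
[ 0.5436 -0.142   0.0241] [ 0.5304  0.428  -0.425   1.8117  0.2124  0.9478 -1.4349] [-0.0057  0.4009 -0.035 ] [-0.0389  0.0164 -0.0227] 0.05671218036908073 3.675
```

Request:
play_rows:
  motion:
    - [0,-0.015,0.008,0,0,0,65]
    - [0,-0.015,0.008,0,0,0,25]
    - [0,-0.015,0.008,0,0,0,25]
    - [0,-0.015,0.008,0,0,0,25]
    - [0,-0.015,0.008,0,0,0,25]
  squeeze: 10

```text
time: 4.3
ee_pos: [0.544, -0.1384, 0.0234]
eef_rot: [0.998, 0.061, 0.0, -0.0]
ft_force: [-1.2, 1.2, 4.7]
width: 0.0322
```

```bash
python3 g.py .5431 -.1385 .022 .1213
```

```text
[-0.004  0.     0.007  0.    -0.     0.001]
[ 0.544  -0.1384  0.0234] [ 0.526   0.4272 -0.4268  1.815   0.2132  0.9441 -1.4409] [-1.1935  1.1752  4.6829] [ 0.3481  0.2051 -0.0669] 0.032184673649624955 4.3
```

Request:
play_rows:
  motion:
    - [0,0,0,0,0,0,15]
    - [0,0,0,0,0,0,15]
    - [0,0,-0.1,0,0,0,15]
    - [0,0,-0.3,0,0,0,15]
    - [0,0,-0.5,0,0,0,15]
  squeeze: 55

```text
time: 4.92
ee_pos: [0.5428, -0.1387, 0.1236]
eef_rot: [0.998, 0.061, -0.001, -0.0]
ft_force: [0.9, 0.2, -3.3]
width: 0.031
```

```bash
python3 g.py .544 -.1384 .0225 .1213
```

```text
[ 0.007 -0.001  0.505 -0.     0.001  0.001]
[ 0.5428 -0.1387  0.1236] [ 0.5548  0.3053 -0.4529  1.7361  0.1454  1.1353 -1.3903] [ 0.858   0.2085 -3.2741] [-0.0686 -0.091  -0.0439] 0.031020794086259566 4.925
```

```bash
cat > m.py <<'E'
from h import *
F=[];T=[];J=[]
for _ in range(8):
    eyes.camera("top"); s=r.read_state(); F.append(s["ft_force"]);T.append(s["torque"]);J.append(s["joint_torque"])
R=Ro.from_quat(s["eef_rot"]).inv();np.set_printoptions(precision=4,suppress=True)
print("F",np.mean(F,0),"Ttool",R.apply(np.mean(T,0)),"sd",np.std(R.apply(T),0),"J",np.mean(J,0),s["ee_pos"],s["time"],s["width"])
E
python3 m.py
```

```text
F [ 0.3561  0.0546 -2.888 ] Ttool [ 0.0183  0.0479 -0.0043] sd [0.0255 0.1248 0.0331] J [  0.1871 -55.0636  -4.46   -36.3115  -0.0677   0.118    0.0283] [ 0.5427 -0.1385  0.1215] 5.325 0.03107765005936587
```

Request:
play_rows:
  motion:
    - [0.2,0,0,0,0,0,15]
    - [0,0,0,0,0,0,15]
    - [-0.2,0,0,0,0,0,15]
    - [0,0,0,0,0,0,15]
    - [0.2,0,0,0,0,0,15]

```text
time: 5.95
ee_pos: [0.5832, -0.1342, 0.1222]
eef_rot: [0.998, 0.061, -0.001, 0.0]
ft_force: [0.6, -0.6, -2.1]
width: 0.0314
```

```bash
python3 m.py
```

```text
F [-0.2615  0.5884 -3.3155] Ttool [ 0.0485 -0.0222 -0.0281] sd [0.0706 0.0374 0.0225] J [  0.3734 -62.1664  -5.5865 -37.0859   0.081    0.2251  -0.0508] [ 0.5825 -0.1341  0.1227] 6.35 0.03093838142546869
```

Request:
play_rows:
  motion:
    - [-0.2,0,0,0,0,0,15]
    - [-0.4,0,0,0,0,0,15]

```text
time: 6.6
ee_pos: [0.5024, -0.1438, 0.1228]
eef_rot: [0.998, 0.061, -0.0, 0.0]
ft_force: [-0.8, -0.1, -3.2]
width: 0.031
```

```bash
python3 m.py
```

```text
F [ 0.1803  0.0383 -3.3219] Ttool [ 0.0044  0.0057 -0.011 ] sd [0.0309 0.0841 0.0192] J [ -0.2017 -50.2674  -3.9319 -37.8736  -0.1275  -0.3501   0.0544] [ 0.5047 -0.1432  0.1231] 7.0 0.031154996409109962
```

Request:
play_rows:
  motion:
    - [0.2,0,0,0,0,0,15]
    - [0.4,0,0,0,0,0,15]

```text
time: 7.25
ee_pos: [0.5849, -0.1336, 0.123]
eef_rot: [0.998, 0.061, 0.0, 0.0]
ft_force: [0.4, 0.1, -2.7]
width: 0.0312
```

```bash
python3 m.py
```

```text
F [-0.0411  0.636  -3.0977] Ttool [ 0.0313 -0.013  -0.0105] sd [0.0539 0.052  0.0194] J [  0.2918 -62.0223  -5.7713 -37.2087   0.0785   0.2147  -0.0521] [ 0.5828 -0.1341  0.123 ] 7.65 0.031251114267692094
```

```bash
sed -i 's/range(8)/range(9)/; s/"J",np.mean(J,0)/"J4-7",np.mean(J,0)[3:],"sd",np.std(J,0)[3:]/' m.py; sed -i 's/^R=/F,T,J=F[1:],T[1:],J[1:]\nR=/' m.py
```

Request:
play_rows:
  motion:
    - [0.2,0,0,0,0,0,15]
    - [0,0,0,0,0,0,15]
    - [-0.2,0,0,0,0,0,15]
    - [-0.2,0,0,0,0,0,15]
    - [-0.2,0,0,0,0,0,15]

```text
time: 8.28
ee_pos: [0.5439, -0.1389, 0.1236]
eef_rot: [0.998, 0.061, 0.001, 0.0]
ft_force: [0.3, 0.9, -3.3]
width: 0.0315
```

```bash
python3 m.py
```

```text
F [ 0.1865  0.074  -3.528 ] Ttool [0.0227 0.0206 0.0085] sd [0.0191 0.0253 0.0246] J4-7 [-37.3042  -0.0165  -0.0264  -0.0018] sd [0.0985 0.0078 0.0097 0.0008] [ 0.5438 -0.1385  0.1229] 8.725 0.03119664957062449
```

Request:
play_rows:
  motion:
    - [-0.2,0,0,0,0,0,15]
    - [-0.4,0,0,0,0,0,15]
    - [-0.2,0,0,0,0,0,15]
    - [0,0,0,0,0,0,15]
    - [0,0,0,0,0,0,15]

```text
time: 9.35
ee_pos: [0.5457, -0.1374, 0.1228]
eef_rot: [0.998, 0.062, 0.001, -0.001]
ft_force: [0.3, 0.6, -3.7]
width: 0.0313
```

```bash
python3 m.py
```

```text
F [-0.1605  0.0427 -3.3596] Ttool [ 0.0198 -0.0507 -0.0031] sd [0.0429 0.036  0.0273] J4-7 [-37.5378  -0.0398  -0.1063  -0.0064] sd [0.325  0.01   0.0516 0.0202] [ 0.5434 -0.1389  0.1231] 9.8 0.031111583055155094
```

```bash
python3 m.py
```

```text
F [-0.2118 -0.0629 -3.1965] Ttool [ 0.017  -0.0106 -0.005 ] sd [0.0285 0.0144 0.017 ] J4-7 [-37.3234  -0.0277  -0.0715   0.0009] sd [0.0118 0.0008 0.0009 0.0004] [ 0.5437 -0.1386  0.123 ] 10.25 0.03101931581298568
```

Request:
play_rows:
  motion:
    - [0.2,0,0,0,0,0,15]
    - [0.4,0,0,0,0,0,15]
    - [0.2,0,0,0,0,0,15]
    - [0,0,0,0,0,0,15]
    - [0,0,0,0,0,0,15]

```text
time: 10.88
ee_pos: [0.5413, -0.1397, 0.1225]
eef_rot: [0.998, 0.06, -0.001, 0.0]
ft_force: [-0.5, 0.8, -1.9]
width: 0.0315
```

Request:
play_rows:
  motion:
    - [0,0,0,0,0,0,15]
    - [0,0,0,0,0,0,15]
    - [0,0,0,0,0,0,15]

```text
time: 11.25
ee_pos: [0.5442, -0.1383, 0.123]
eef_rot: [0.998, 0.061, 0.0, -0.0]
ft_force: [-0.7, -0.1, -3.6]
width: 0.031
```

```bash
python3 m.py
```

```text
F [ 0.0046 -0.0373 -3.6477] Ttool [ 0.0234  0.0291 -0.007 ] sd [0.019  0.0288 0.0256] J4-7 [-37.3144  -0.0231  -0.0307  -0.0007] sd [0.0216 0.0005 0.0016 0.0005] [ 0.5437 -0.1386  0.123 ] 11.7 0.03140042482726003
```

Request:
play_rows:
  motion:
    - [-0.015,0,0,0,0,0,15]
    - [-0.03,0,0,0,0,0,15]
    - [-0.045,0,0,0,0,0,15]
    - [-0.03,0,0,0,0,0,15]
    - [-0.015,0,0,0,0,0,15]

```text
time: 12.32
ee_pos: [0.541, -0.139, 0.123]
eef_rot: [0.998, 0.061, 0.0, 0.0]
ft_force: [-0.2, 0.4, -3.6]
width: 0.0311
```

Request:
play_rows:
  motion:
    - [0.015,0,0,0,0,0,15]
    - [0.015,0,0,0,0,0,15]
    - [0.015,0,0,0,0,0,15]
    - [0.015,0,0,0,0,0,15]

```text
time: 12.82
ee_pos: [0.5436, -0.1386, 0.1229]
eef_rot: [0.998, 0.061, -0.0, 0.0]
ft_force: [-0.1, -0.2, -3.0]
width: 0.0313
```

```bash
python3 m.py
```

```text
F [-0.1378  0.0778 -3.6576] Ttool [0.0341 0.0216 0.0144] sd [0.0272 0.0315 0.0282] J4-7 [-37.2786  -0.0214  -0.027    0.0003] sd [0.002  0.0002 0.0001 0.0001] [ 0.5437 -0.1387  0.123 ] 13.275 0.03154581399907682
```

Request:
play_rows:
  motion:
    - [-0.2,0,0,0,0,0,15]
    - [-0.4,0,0,0,0,0,15]
    - [-0.2,0,0,0,0,0,15]
    - [0,0,0,0,0,0,15]
    - [0,0,0,0,0,0,15]

```text
time: 13.9
ee_pos: [0.5457, -0.1374, 0.1229]
eef_rot: [0.998, 0.062, 0.001, -0.001]
ft_force: [-0.3, 0.5, -3.1]
width: 0.0312
```

Request:
play_rows:
  motion:
    - [0,0,0,0,0,0,15]
    - [0,0,0,0,0,0,15]
    - [0,0,0,0,0,0,15]

```text
time: 14.28
ee_pos: [0.5432, -0.139, 0.1231]
eef_rot: [0.998, 0.061, -0.0, 0.0]
ft_force: [1.2, 0.2, -3.9]
width: 0.0312
```

```bash
python3 m.py; python3 g.py .665 .029 .146 -.01
```

```text
F [ 0.1326 -0.0081 -3.744 ] Ttool [ 0.0076 -0.0224  0.0036] sd [0.0382 0.0192 0.0328] J4-7 [-37.2922  -0.027   -0.0711   0.0013] sd [0.017  0.0005 0.0012 0.0007] [ 0.5436 -0.1386  0.123 ] 14.725 0.03143594747194683
[ 0.705 -0.758 -0.115  0.     0.     0.084]
[ 0.5436 -0.1386  0.123 ] [ 0.6005  0.3147 -0.5086  1.7339  0.1671  1.136  -1.4064] [ 0.1816  0.3976 -3.9567] [0.0392 0.0264 0.0167] 0.03143594747194683 14.725
```

Request:
play_rows:
  motion:
    - [0.1,-0.12,-0.12,0,0,0.02,15]
    - [0.3,-0.32,-0.12,0,0,0.04,15]
    - [0.5,-0.55,-0.12,0,0,0.06,15]
    - [0.65,-0.7,-0.12,0,0,0.084,15]
    - [0.705,-0.758,-0.12,0,0,0.084,15]

```text
time: 15.35
ee_pos: [0.6658, 0.0325, 0.1465]
eef_rot: [1.0, -0.003, -0.0, -0.001]
ft_force: [-0.7, -0.1, -3.1]
width: 0.0311
```

Request:
play_rows:
  motion:
    - [0,0,0,0,0,0,15]
    - [0,0,0,0,0,0,15]
    - [0,0,0,0,0,0,15]

```text
time: 15.72
ee_pos: [0.6648, 0.0272, 0.1471]
eef_rot: [1.0, -0.006, 0.0, 0.0]
ft_force: [-0.7, -0.4, -3.0]
width: 0.0311
```

```bash
python3 g.py .665 .029 .147 -.01
python3 - <<'E'
from fit import *
for n,p in(("t",b),("s",a)):
    for l in("case_a_mid","case_a_cap","window"):
        for d in eyes.landmark_of(p,l)[:3]: print(n,l,round(d["p"],2),np.round(d["xy"],1),onz(p,d["xy"],.165))
i1=cv2.resize(b["image"][130:310,240:400,::-1],(400,450));i2=cv2.resize(a["image"][190:370,220:380,::-1],(400,450))
cv2.imwrite("pics/end.png",np.hstack([i1,i2]))
E
```

```text
[ 0.001 -0.009  0.001  0.001 -0.    -0.001]
[0.6648 0.0272 0.1471] [ 0.2658  0.5207 -0.5273  1.4157  0.2657  1.276  -1.8633] [-0.6531 -0.4038 -3.0468] [ 0.0138  0.0561 -0.021 ] 0.031070253838947952 15.725
t window 0.64 [273.2 180.4] [0.7316 0.1265 0.165 ]
t window 0.41 [475.6 226.1] [ 0.5966 -0.3738  0.165 ]
s case_a_mid 0.77 [339.8 255.6] [0.6664 0.0237 0.165 ]
s case_a_cap 0.9 [354.7 276.6] [0.7317 0.0217 0.165 ]
s case_a_cap 0.66 [122.  306.5] [ 0.6114 -0.3979  0.165 ]
s window 0.57 [378.8 300.8] [0.8059 0.0311 0.165 ]
```

View pics/end.png

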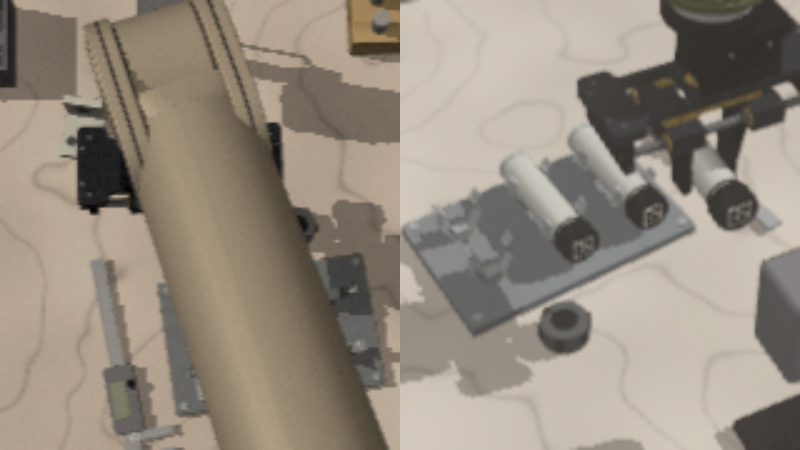

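Run:
```python
from fit import *
g=cv2.GaussianBlur(cv2.imread("pics/t0.png",0),(0,0),.7).astype(float)
def edge(r0,r1,cols,z):
    P=[]
    for c in cols:
        d=np.abs(np.diff(g[r0:r1,c])); k=d.argmax(); w=d[max(k-2,0):k+3]; P.append(onz(b,(c,r0+.5+(np.arange(max(k-2,0),max(k-2,0)+len(w))*w).sum()/w.sum()),z))
    P=np.array(P); s,i=np.polyfit(P[:,1],P[:,0],1); print("yaw",-s,"x at mid",P[:,0].mean(),"res",np.std(P[:,0]-s*P[:,1]-i),len(P))
edge(141,150,range(299,322),.207); edge(167,177,range(301,324),.005)
```

```text
yaw -0.020493755515035027 x at mid 0.807569323050319 res 0.00019487332653973192 23
yaw -0.0013673397598740955 x at mid 0.7992728908894742 res 0.0002963660874220049 23
```

Request:
play_rows:
  motion:
    - [0,-0.014,0,0,0,0,15]
    - [0,-0.014,0,0,0,0,15]
    - [0,-0.014,0,0,0,0,15]
    - [0,-0.014,0,0,0,0,15]
    - [0,-0.014,0,0,0,0,15]

```text
time: 16.85
ee_pos: [0.6651, 0.0318, 0.1469]
eef_rot: [1.0, -0.005, 0.0, 0.0]
ft_force: [-0.3, -0.2, -3.3]
width: 0.0312
```

Request:
play_rows:
  motion:
    - [0,0,0,0,0,0,15]
    - [0,0,0,0,0,0,15]
    - [0,0,0,0,0,0,15]
    - [0,0,0,0,0,0,15]

```text
time: 17.35
ee_pos: [0.6651, 0.0319, 0.147]
eef_rot: [1.0, -0.005, 0.0, 0.0]
ft_force: [-0.5, -0.8, -2.7]
width: 0.0312
```

```bash
python3 g.py .665 .029 .147 -.01
python3 - <<'E'
from fit import *
for l in("case_a_mid","case_a_cap"):
    for d in eyes.landmark_of(a,l)[:1]: print(l,onz(a,d["xy"],.165))
print(r.read_state()["joint_vel"]); print(job.close_job())
E
```

```text
[-0.     0.014 -0.     0.    -0.     0.   ]
[0.6651 0.0319 0.147 ] [ 0.26    0.5223 -0.5288  1.4142  0.2662  1.2763 -1.8682] [-0.5026 -0.7738 -2.7088] [ 0.0095  0.0105 -0.0169] 0.031247850714449195 17.35
case_a_mid [0.6614 0.0311 0.165 ]
[ 0.0014 -0.0003  0.0001 -0.0002 -0.0013  0.0003  0.    ]
the job is handed in; nothing more can be done
None
```

I pulled the case on the robot's right (lowest y) out of its clips and shook it lengthwise in several 80 mm strokes. It was the rattling one, so the other two cases never left their clips. It is now held still in front of the code reader, and the job is handed in at about 17 s of the 72 s.

**Rattle:** At the same settled pose, the wrist joint torque read −0.071 N·m after strokes towards the cap. After strokes away from it, it read about −0.03 N·m. Both readings repeated, and a slow approach did not change them. The change of about 0.041 to 0.044 N·m fits a 150 g cutter shifting 32 mm (about 0.047 N·m). The force sensor's moment was noisier but agreed. I did not shake a second case for comparison.

**Final pose:** By camera and arm readings, the cap faces the window from about 7.5 cm, level and at window height. The case's heading agrees with the reader's to about 0.02 rad.

**Checks that failed or disagreed:**
- The arm put the case at y = 0.032, against a window centre of 0.029 from the top camera and about 0.0275 from the scene camera. The sideways offset is therefore roughly 3 to 4 mm.
- In the last picture the network found only the middle of the case, not its cap.
- The estimates of the reader's heading ranged from about −0.02 to +0.05 rad.

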